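# Unclamp the microscope boom arm and lay it in the jewel tray

### The arm

A 6-joint arm with a two-finger parallel gripper is mounted at the origin on a cart in front of the work surface, level with it; the furniture and walls round the work are solid. World frame = base frame: x ahead of the robot, y to its left, z up, the work surface at z = 0. Lengths are in m, angles in rad, forces in N, time in s.
With the tool pointing down it reaches from about 0.375 to 0.825 m from the base axis. Payload 5.5 kg.
Tool frame: the origin (TCP) lies at the very end of the fingers, on their centre line; the grasp point (between the pads) lies 19 mm behind it; z points along the fingers, y is the line along which they close (so a half turn about z gives the same grasp; the last joint's range is limited). The gripper opens to 85 mm and grips with 20 to 120 N. Pads are 22 mm wide; open, the fingers measure 114 mm over their backs; the gripper's body (76 mm by 85 mm) begins 54 mm behind the grasp point. The pads swing forward as they close: fully open they stand 13 mm farther back than shut.
Start: joints at [-1.154, 0.314, -0.047, 1.21, 0, 1.571], TCP at [0.243, -0.549, 0.231] pointing down, gripper open.
Joint ranges: [-2.67, 2.67], [-0.69, 1.73], [-1.03, 1.25], [-2.08, 2.16], [-1.42, 1.45], [-3.14, 3.14]. Speed limits (rad/s): [2.39, 2.39, 3.01, 3.14, 3.14, 3.14].

### API

Orientations are given as a unit quaternion [w, x, y, z].
In Python, from cell import sensors, grab_frame, camera_model, workorder gives the robot as it stands.
- The arm moves only by the tool move_arm, never from a script. Its argument "commands" is a list that holds one entry, the list of rows, each a list of 7 numbers: the closure, from -1 (fully open) to 1 (shut), then the shift along the tool's x, y, z each as a share of 80 mm, from -1 to 1, then the turn, a rotation vector about the tool's x, y, z each as a share of 180 degrees, from -1 to 1. In form: [[[fingers, dx, dy, dz, ax, ay, az], ...]]. A call has 1 to 12 rows; each row is the pose to reach, as a shift and turn from the pose commanded when the call began, along the tool's axes at that moment, turning the shorter way round; what a row does not reach only later rows make up. A row lasts 1/8 s, in which the tool goes at most 62.5 mm and 10.7 degrees, less where a joint would pass 70% of its speed; a pose out of reach is approached as far as the arm can. A call with a number of a shift or a turn outside -1 to 1 is refused whole. A call with a gripper value outside its range is refused whole. The fingers move at their own pace and stop on an object; "squeeze" is the grip in N (left out, the last holds). Time passes only in rows, so rows that repeat a pose let the fingers close. It gives the time, the measured TCP pose, the force, the opening and the grip force at its end, in the units of the state.
- sensors.state(): the state, without advancing time (a new reading comes with each control period).
- grab_frame(name): name is "scene" or "side" or "wrist"; returns the picture (480x640x3 uint8, blue, green, red); there is no depth.
- camera_model(name): a dict with "fx", "fy", "cx", "cy" (pixels), "eye" and "attitude" of the camera in the world. Camera axes: x right, y up, looking along -z (the intrinsics and any distortion apply to the point x, -y, -z); pixel columns grow to the right and rows downward; lengths in m; the calibration is good to about 2 mm. The wrist camera is an equidistant fisheye: a pixel r from the principal point sees the ray r / f radians off the axis. A picture is of the moment at which its call begins: read the wrist's pose just before it. camera_model takes no time and is no camera call; for the wrist camera it gives the pose at the moment of the call.
- workorder.finish_job(): hands the job in; it is judged then, once.
The state is a dict: "time": time; "joints": joint angles; "qvel": joint speeds; "joint_torque": joint torques, N m; "tcp_pos": TCP position; "tcp_rot": TCP orientation; "force": force on the tool from outside, world axes, zero at the start; "moment": the same for the moment, N m; "grip_width": finger opening in m; "grasp_force": force on a finger pad.
Only numpy, scipy, OpenCV 4.12 (cv2) and the standard library are available. Lean on these libraries where they do the work, as an engineer would, in place of code of your own. Each camera call takes 0.05 s, during which the arm holds its last target. There are 200 camera calls.

### The job

The microscope's boom arm is clamped in its transport cradle by an over-centre draw latch: lift the latch lever past centre and on over until its hook springs up free, while the arm stays in its cradle. Then lift the arm out level and lay it down gently, fully inside the black jewel tray, flat on the open floor beside the ring rolls: it is lopsided and its thin-walled beam must not be squeezed with more than 20 N, so try a small lift first, shift your grip to the balance point, and never let it tip badly. Leave the loupe, the penlight and the two jars where they are.

Things in the scene. Friction and masses are not known exactly. Their poses are not given: they have to be found in the camera images.
- cradle: Fixed cradle: black plate 150 x 230 x 8 mm. Origin: underside centre, on the desk; own x points away from the latch side, z up. The arm lies along own y, axis at x = +45, z = +46 mm. U saddles 12 mm wide at y = -100 and -40: front walls (to z = 52 mm) touch the beam, rear ones leave 6 mm; head rest at y = +80 (to z = 32). From y = -30 to +60 nothing is beside the beam. Draw it off the front walls, then up.
- latch_lever_hinge (a point): Fixed point on the latch lever's hinge axis, at own (-40, -70, +50) mm of the cradle; the axis is parallel to the cradle's y. Steel cheeks stand 22 mm either side of it.
- lever_tip (a point): On the steel latch lever, 75 mm from the hinge, 15 mm short of its end. The lever is a plate 20 to 22 mm wide (along the hinge axis), 4 mm thick; shut, it lies level from the hinge toward the cradle's -x, its end curled up a little, about 60 mm above the desk, nothing under or beside it there: pinch it across its width from above and let it turn between the pads.
- latch_lever (a joint): Lever angle, rad: 0 shut (tip toward the cradle's -x), grows as the tip is lifted, 1.57 upright, stop at 2.0. It resists with 4 to 6 N at the tip until past centre at about 0.5 (let go before and it snaps shut), then springs on open; at about 1.5 to 1.7 the hook goes slack and a light spring flips it up off the arm's catch. After that the lever stays where it is left.
- hook_tip (a point): Lower end of the steel hook (14 mm wide) that reaches from the lever over the catch on the arm. Hooked: 46 mm above the cradle's underside; free: more than 60 mm above it.
- boom_arm: Loose arm 200 mm long, about 0.65 kg. Origin midway, on its axis; own y runs to the head, z up in the cradle. Polished 8-sided beam 28 x 28 mm (flat sides 10 mm high) from y = -100 to +60, then a round dark head 48 mm wide. Catch juts 36 mm to -x at y = -70. Weight hidden inside: balance point anywhere from y = -30 to +62 mm. Slippery (friction 0.25): 18 to 20 N a finger holds it; off balance it sags.
- head_end (a point): Centre of the arm's end face at the head, y = +100 mm on its axis.
- tail_end (a point): Centre of the arm's other end face, y = -100 mm on its axis.
- jewel_tray: Fixed black tray 219 (own x) x 275 (own y) x 22 mm. Origin: underside centre. Floor 5 mm thick, rims 11 mm wide, 22 mm high. Two ring rolls, 16 mm high, fill own x = +66 to +99; open floor: x = -99 to +66, y = -128 to +128 mm: the arm fits along own y, either way round, at about x = -15 mm.
- loupe: Bystander: folding loupe, 44 mm, lying on the desk, loose.
- penlight: Bystander: black penlight, 135 mm, loose on the desk.
- stone_jar_1: Bystander: small jar with black cap, 39 mm wide, 43 mm high, loose, at the back.
- stone_jar_2: Bystander: as the other jar, beside it.

How it is judged:
By the outcome, as a careful person would: the job done as asked, in the order asked, and still so for the second after the job is handed in, with the robot touching nothing.
It also fails if it takes over 72 s, if anything falls off the work surface, if the arm or the gripper's body presses on something with over 40 N, if the wrist force passes 120 N, or if a joint passes its speed limit or range.

## Working session

There is one attempt and no reset: what is moved stays moved. The work goes in short steps, Python scripts to look and compute and a tool call to move; the robot and the scene stay as the last step left them, time stands still between calls to the robot, and variables do not carry over. Pictures are saved under pics/ and viewed, at most 12 in all, crops included, and the job is handed in when it is done.

Besides the shell and the picture viewer there is one more tool, called after "Request:" by a JSON object that holds its "method" and its "body", one argument or row to a line. move_arm: Moves the arm, as the interface text tells. Shift numbers are shares of 80 mm and turn numbers shares of 180 degrees, none past 1 either way. Its arguments: {"type":"object","properties":{"commands":{"type":"array"},"squeeze":{"type":"number"}},"required":["commands"]}

```bash
mkdir -p pics; ls
python3 - <<'E'
from cell import sensors, grab_frame, camera_model
import cv2,json
for n in("scene","side"):
    cv2.imwrite(f"pics/{n}0.png",grab_frame(n)); print(n,camera_model(n))
print(camera_model("wrist"));s=sensors.state();print(s)
E
```

```text
pics
scene {'fx': 442.3337601678489, 'fy': 442.3337601678489, 'cx': 318.63886606112294, 'cy': 235.10323404791424, 'eye': array([0.09540921, 0.6240334 , 0.71790677]), 'attitude': array([-0.35739112, -0.14764144,  0.3522601 ,  0.85228306])}
side {'fx': 469.9880317907729, 'fy': 469.9880317907729, 'cx': 319.1283575138004, 'cy': 248.47349848012374, 'eye': array([0.33863892, 0.82034974, 0.61297162]), 'attitude': array([-0.14739559, -0.06385067,  0.42014237,  0.89312822])}
{'fx': 371.64829954431775, 'fy': 371.64829954431775, 'cx': 315.1311543264281, 'cy': 245.16478036395384, 'eye': array([ 0.30618005, -0.52075475,  0.37164889]), 'attitude': array([ 0.82970287, -0.11595778,  0.0769762 , -0.54057526])}
{'time': 0.1, 'joints': array([-1.15398994e+00,  3.14167239e-01, -4.79696937e-02,  1.21022389e+00,
        8.97803181e-06,  1.57082397e+00]), 'qvel': array([ 0.00082389, -0.00080779,  0.00311413, -0.00158691, -0.00047104,
        0.00060348]), 'joint_torque': array([-6.32277734e-04, -5.40766597e+01,  3.40541768e+01,  1.11772731e-02,
        3.70290320e-05,  1.29004894e-05]), 'tcp_pos': array([ 0.24269457, -0.54814838,  0.23051776]), 'tcp_rot': array([-7.66246422e-04,  9.78365099e-01,  2.06884320e-01, -1.57463695e-04]), 'force': array([-0.10745481,  0.97443724, -0.54244255]), 'moment': array([-0.01353318, -0.01791036, -0.0155389 ]), 'grasp_force': 0.0, 'grip_width': 0.08543822112160199}
```

View pics/scene0.png

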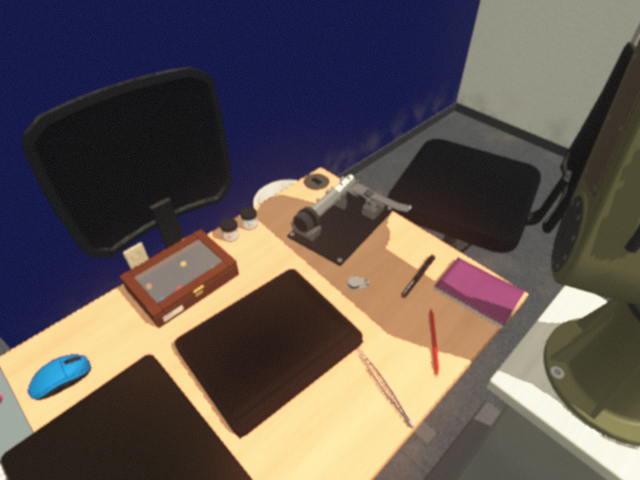

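View pics/side0.png

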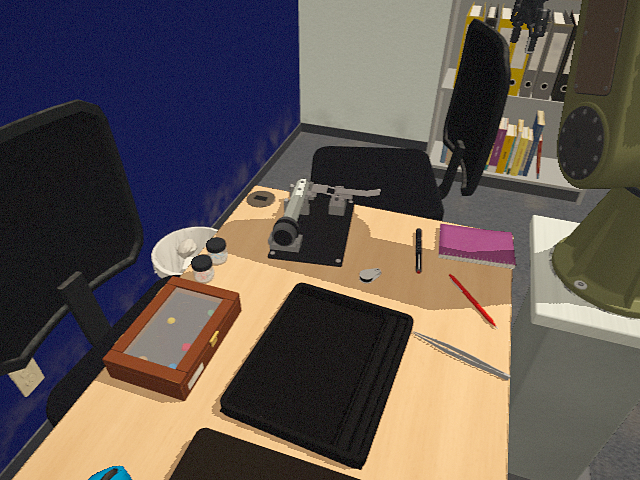

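The side view shows the cradle plate with corners near (268,258), (340,265) and (353,205). The lever end is near (380,192) and the arm head near (285,233). The tray corners are near (302,284), (413,318), (360,466) and (222,410), with the ring rolls on its right side. Next I'll measure from crops.

```bash
cat > h.py <<'E'
import numpy as np, cv2
from scipy.spatial.transform import Rotation as R
from cell import camera_model
def rot(q): return R.from_quat([q[1],q[2],q[3],q[0]])
def cast(n,uv,z,m=None):
    m=m or camera_model(n); uv=np.atleast_2d(uv).astype(float)
    a=(uv[:,0]-m['cx'])/m['fx']; b=(uv[:,1]-m['cy'])/m['fy']
    if n=='wrist':
        r=np.hypot(a,b)+1e-12; k=np.sin(r)/r; d=np.c_[a*k,-b*k,-np.cos(r)]
    else: d=np.c_[a,-b,-np.ones(len(a))]
    d=rot(m['attitude']).apply(d); return m['eye']+d*((z-m['eye'][2])/d[:,2])[:,None]
def proj(n,P,m=None):
    m=m or camera_model(n); p=rot(m['attitude']).inv().apply(np.atleast_2d(P)-m['eye'])
    a,b,c=p[:,0],-p[:,1],-p[:,2]
    if n=='wrist':
        s=np.hypot(a,b)+1e-12; t=np.arctan2(s,c); a,b=a/s*t,b/s*t
    else: a,b=a/c,b/c
    return np.c_[a*m['fx']+m['cx'],b*m['fy']+m['cy']]
E
python3 - <<'E'
from h import *
im=cv2.imread('pics/side0.png')
c=im[170:280,240:400]; cv2.imwrite('pics/crop_c.png',cv2.resize(c,None,fx=5,fy=5,interpolation=cv2.INTER_CUBIC))
c=im[275:475,210:425]; 
dk=(im.max(2)<60).astype(np.uint8); dk[:280]=0; dk[:,:215]=0
n,l,s,_=cv2.connectedComponentsWithStats(dk)
for i in range(1,n):
    if s[i,4]>3000: print(s[i]); k=cv2.findContours((l==i).astype(np.uint8),0,1)[0]; k=max(k,key=cv2.contourArea); print(cv2.approxPolyDP(cv2.convexHull(k),5,True)[:,0].tolist())
t=np.array([[302,284],[413,318],[360,466],[222,410]])
print(cast('side',t,.022)); 
print(cast('side',[[268,261],[340,265],[353,205]],.004), cast('side',[[380,192]],.06),cast('side',[[371,273]],.005),cast('side',[[419,230],[419,272]],.007))
E
```

```text
[  220   283   193   187 22276]
[[299, 283], [412, 319], [360, 469], [220, 411], [222, 395]]
[ 215  431  145   49 3596]
[[215, 431], [359, 479], [215, 479]]
[[0.55612742 0.24872362 0.022     ]
 [0.35239374 0.26478271 0.022     ]
 [0.37336356 0.53503698 0.022     ]
 [0.57487466 0.5208617  0.022     ]]
[[ 0.64801639  0.19227267  0.004     ]
 [ 0.5110735   0.15730161  0.004     ]
 [ 0.54159573 -0.05005005  0.004     ]] [[ 0.4809285  -0.03708437  0.06      ]] [[0.44832378 0.16101075 0.005     ]] [[ 0.38321659 -0.00168288  0.007     ]
 [ 0.36186589  0.13041132  0.007     ]]
```

View pics/crop_c.png

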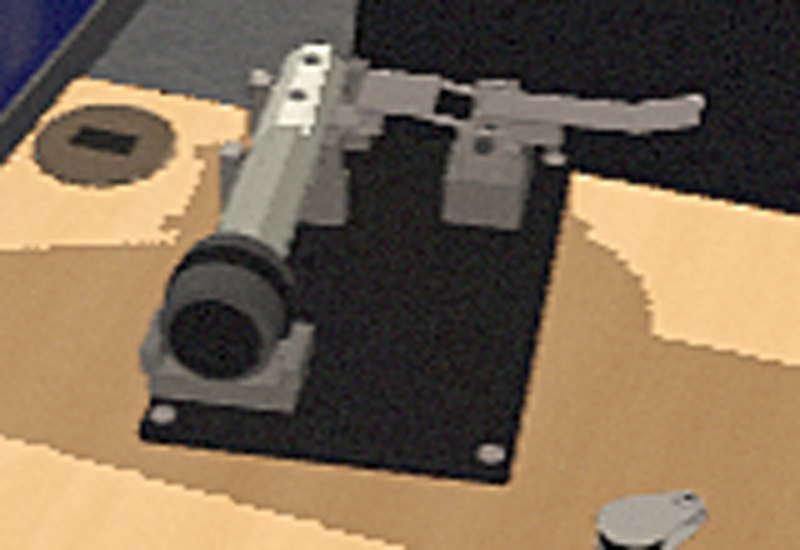

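The crop shows the plate's near corners at about (268.6,257.4) and (342,266.4) in the full image. Its right edge runs up to (354.4,204.4), the lever end is at (380,191) and the head face at (283,238).

```bash
cat >> h.py <<'E'
from cell import sensors
def inv2(o,yaw,P): # local->world
    P=np.atleast_2d(P).astype(float); c,s=np.cos(yaw),np.sin(yaw)
    return np.c_[o[0]+c*P[:,0]-s*P[:,1],o[1]+s*P[:,0]+c*P[:,1],P[:,2]]
def cmd(p,yaw_y=None,T=None):
    "shift (tool axes, share of 80 mm) to world TCP p; T: target Rotation -> turn share"
    s=sensors.state(); q=rot(s['tcp_rot']); d=q.inv().apply(np.array(p)-s['tcp_pos'])/.08
    t=(q.inv()*T).as_rotvec()/np.pi if T is not None else None
    return d.round(3),None if t is None else t.round(3)
def down(ang): # tool z down, tool y along world direction angle ang
    y=np.array([np.cos(ang),np.sin(ang),0]); z=np.array([0,0,-1.]); return R.from_matrix(np.c_[np.cross(y,z),y,z])
E
python3 - <<'E'
from h import *
a,b,c=cast('side',[[268.6,257.4],[342,266.4],[354.4,204.4]],0.0)
print(a,b,c,np.linalg.norm(a-b))
yaw1=np.arctan2(*(a-b)[[1,0]]); yaw2=np.arctan2(*(c-b)[[1,0]])+np.pi/2
print(np.degrees([yaw1,yaw2])); yaw=(yaw1+2*yaw2)/3
o=(a+b)/2-inv2([0,0],yaw,[[0,.115,0]])[0]; print('o',o,yaw)
L=inv2(o,yaw,[[-.04,-.07,.05],[-.115,-.07,.05],[-.13,-.07,.06],[.045,.1,.046],[.045,-.1,.046],[.075,.115,0]])
print(L.round(4)); 
for n in('side','scene'): print(proj(n,L).round(1).tolist())
print(cmd(L[1]+[0,0,.0],T=down(yaw-np.pi/2)))
t=cast('side',[[300,283.5],[412.5,319],[360,468],[220.5,411]],.01); print(t)
E
```

```text
[0.65322827 0.17773433 0.        ] [0.50734277 0.15560764 0.        ] [ 0.54052387 -0.05918991  0.        ] 0.14755395073152652
[8.62441301 8.78141955]
o [0.59773822 0.05300303 0.        ] 0.15235125717422332
[[ 0.5688 -0.0223  0.05  ]
 [ 0.4947 -0.0336  0.05  ]
 [ 0.4799 -0.0359  0.06  ]
 [ 0.627   0.1587  0.046 ]
 [ 0.6574 -0.039   0.046 ]
 [ 0.6544  0.1781  0.    ]]
[[338.8, 192.1], [373.0, 195.6], [380.4, 192.4], [283.5, 236.3], [303.5, 182.7], [268.0, 257.4]]
[[374.0, 197.2], [402.3, 210.0], [408.9, 209.4], [300.1, 223.7], [350.7, 178.7], [286.3, 236.4]]
(array([ 5.484, -4.602,  2.264]), array([-0.   ,  0.   ,  0.084]))
[[0.56447784 0.2370778  0.01      ]
 [0.35309349 0.25604228 0.01      ]
 [0.373413   0.5317519  0.01      ]
 [0.58094413 0.5168688  0.01      ]]
```

Request:
{"method": "move_arm", "body": {
  "commands": [
    [[-1,0.91,-0.77,0,0,0,0],[-1,0.91,-0.77,0,0,0,0],[-1,0.91,-0.77,0,0,0,0]]
  ]
}}

```text
time: 0.48
tcp_pos: [0.2851, -0.4608, 0.2312]
tcp_rot: [-0.001, 0.978, 0.208, -0.0]
force: [-0.1, -0.4, 0.9]
grip_width: 0.0854
grasp_force: 0.0
```

Request:
{"method": "move_arm", "body": {
  "commands": [
    [[-1,0.91,-0.77,0,0,0,0],[-1,0.91,-0.77,0,0,0,0],[-1,0.91,-0.77,0,0,0,0]]
  ]
}}

```text
time: 0.85
tcp_pos: [0.3266, -0.3761, 0.2313]
tcp_rot: [-0.0, 0.978, 0.208, -0.0]
force: [0.4, -0.6, -1.1]
grip_width: 0.0851
grasp_force: 0.0
```

Request:
{"method": "move_arm", "body": {
  "commands": [
    [[-1,0.91,-0.77,0,0,0,0],[-1,0.91,-0.77,0,0,0,0],[-1,0.91,-0.77,0,0,0,0]]
  ]
}}

```text
time: 1.23
tcp_pos: [0.3683, -0.2911, 0.2313]
tcp_rot: [0.0, 0.978, 0.208, -0.0]
force: [0.4, -0.3, -1.3]
grip_width: 0.0857
grasp_force: 0.0
```

Request:
{"method": "move_arm", "body": {
  "commands": [
    [[-1,0.91,-0.77,0,0,0,0],[-1,0.91,-0.77,0,0,0,0],[-1,0.91,-0.77,0,0,0,0]]
  ]
}}

```text
time: 1.6
tcp_pos: [0.4101, -0.2057, 0.2313]
tcp_rot: [0.0, 0.978, 0.208, -0.0]
force: [-0.6, -0.2, -0.7]
grip_width: 0.0857
grasp_force: 0.0
```

Request:
{"method": "move_arm", "body": {
  "commands": [
    [[-1,0.91,-0.77,0,0,0,0.084],[-1,0.91,-0.77,0,0,0,0.084],[-1,0.91,-0.77,0,0,0,0.084],[-1,0.91,-0.77,0,0,0,0.084]]
  ]
}}

```text
time: 2.1
tcp_pos: [0.4509, -0.1212, 0.2312]
tcp_rot: [0.0, 0.997, 0.076, -0.0]
force: [-0.5, 0.1, -0.2]
grip_width: 0.0855
grasp_force: 0.0
```

Run:
```python
from h import *
from cell import grab_frame
o=[.5977,.0530];yaw=.1524
s=sensors.state(); print(s['time'],s['tcp_pos'],s['joints'].round(2)); m=camera_model('wrist')
im=grab_frame('wrist')
L=inv2(o,yaw,[[-.04,-.07,.05],[-.115,-.07,.05],[-.13,-.07,.06],[.045,.1,.046],[.045,-.1,.046],[.075,.115,0],[-.075,.115,0],[-.075,-.115,0]])
p=proj('wrist',L,m); print(p.round(1).tolist())
im2=im.copy()
for a in p: cv2.drawMarker(im2,tuple(int(round(v)) for v in a),(0,0,255),0,8,1)
cv2.imwrite('pics/w1.png',im2); cv2.imwrite('pics/w1raw.png',im)
print(cmd(L[1]+[0,0,-.019],T=down(yaw-np.pi/2)))
```

```text
2.1 [ 0.45086735 -0.12123755  0.23115647] [-0.26  0.06 -0.35  1.15 -0.    2.73]
[[222.4, 73.8], [223.5, 157.7], [221.3, 175.7], [70.5, 19.3], [258.4, -14.6], [84.6, 8.3], [81.1, 131.6], [279.2, 114.4]]
(array([ 0.709, -1.002,  2.501]), array([ 0.,  0., -0.]))
```

View pics/w1.png

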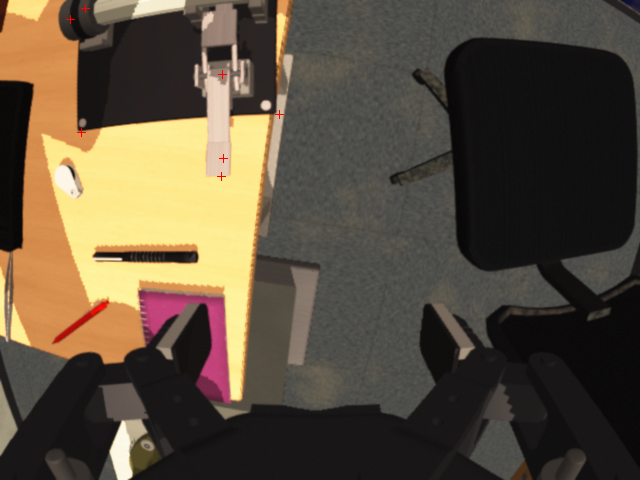

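The wrist view shows the lever running from about (222,74) to its end at (218,176), with red marks at my predictions. They are 3–4 px right of the real lever at the tip. I'll refine that with masks.

Run:
```python
from h import *
o=[.5977,.0530];yaw=.1524
im=cv2.imread('pics/w1raw.png'); g=im.max(2).astype(int)
m=camera_model('wrist')
hsv=cv2.cvtColor(im,cv2.COLOR_BGR2HSV)
def edges(pts,z,label):
    P=cast('wrist',pts,z,m)-[*o,0]; c,s=np.cos(yaw),np.sin(yaw)
    Q=np.c_[c*P[:,0]+s*P[:,1],-s*P[:,0]+c*P[:,1]]*1000; print(label,Q.round(1).tolist())
# lever: low saturation vs yellow wood
for r in(125,135,145,155,165):
    x=[c for c in range(195,245) if hsv[r,c,1]<75 and g[r,c]>60]; print(r,x[0],x[-1]); 
    edges([[x[0]-.5,r],[x[-1]+.5,r]],.052 if r<150 else .055,'lev')
F=[]
for c in(95,110,125,140,155,170,185):
    col=g[90:160,c]; F.append([c,90+np.argmax(col>120)-.5])
edges(F,0.0,'front z0')
Lf=[[50+np.argmax(g[r,50:120]<70)-.5,r] for r in(60,75,90,105)]; edges(Lf,0.004,'left')
Rt=[[255+np.argmax(g[r,255:320]>120)-.5,r] for r in(20,40,60,80)]; print(Rt); edges(Rt,0.004,'right')
```

```text
125 208 228
lev [[-85.4, -56.8], [-86.5, -75.8]]
135 208 228
lev [[-94.2, -56.6], [-95.2, -75.6]]
145 208 229
lev [[-103.1, -56.3], [-104.0, -76.3]]
155 207 229
lev [[-111.8, -56.0], [-112.7, -76.8]]
165 207 229
lev [[-120.6, -55.6], [-121.4, -76.5]]
front z0 [[-73.7, 94.7], [-72.7, 73.9], [-72.7, 54.2], [-73.6, 35.4], [-73.2, 17.2], [-73.7, -0.2], [-74.1, -17.2]]
left [[9.3, 115.9], [-8.5, 116.7], [-26.3, 116.4], [-43.9, 116.5]]
[[np.float64(275.5), 20], [np.float64(275.5), 40], [np.float64(275.5), 60], [np.float64(275.5), 80]]
right [[23.0, -111.6], [1.2, -111.8], [-19.9, -111.9], [-40.6, -111.9]]
```

Request:
{"method": "move_arm", "body": {
  "commands": [
    [[-1,0.73,-1,0.9,0,0,0],[-1,0.73,-1,0.9,0,0,0],[-1,0.73,-1,0.9,0,0,0]]
  ]
}}

```text
time: 2.52
tcp_pos: [0.4955, -0.031, 0.1566]
tcp_rot: [-0.0, 0.997, 0.077, -0.002]
force: [-0.7, -0.6, 0.1]
grip_width: 0.0853
grasp_force: 0.0
```

Request:
{"method": "move_arm", "body": {
  "commands": [
    [[-1,0,-0.04,0.8,0,0,0],[-1,0,-0.04,0.8,0,0,0],[-1,0,-0.04,0.8,0,0,0]]
  ]
}}

```text
time: 2.9
tcp_pos: [0.4966, -0.0298, 0.0969]
tcp_rot: [0.0, 0.997, 0.076, 0.0]
force: [0.5, -0.4, 0.1]
grip_width: 0.0855
grasp_force: 0.0
```

Request:
{"method": "move_arm", "body": {
  "commands": [
    [[-1,0,0,0.4,0,0,0],[-1,0,0,0.8,0,0,0],[-1,0,0,0.8,0,0,0]]
  ]
}}

```text
time: 3.28
tcp_pos: [0.4959, -0.0292, 0.0319]
tcp_rot: [0.0, 0.997, 0.076, -0.0]
force: [-0.4, 0.2, 0.1]
grip_width: 0.0856
grasp_force: 0.0
```

Request:
{"method": "move_arm", "body": {
  "commands": [
    [[1,0,0,0,0,0,0],[1,0,0,0,0,0,0],[1,0,0,0,0,0,0],[1,0,0,0,0,0,0],[1,0,0,0,0,0,0],[1,0,0,0,0,0,0]]
  ],
  "squeeze": 40
}}

```text
time: 4.03
tcp_pos: [0.497, -0.0301, 0.0323]
tcp_rot: [0.002, 0.997, 0.076, 0.001]
force: [-0.5, -6.1, 5.2]
grip_width: 0.0209
grasp_force: 38.8
```

Run:
```python
from h import *
s=sensors.state(); print(s)
o=[.5988,.0560];yaw=.1524
P=s['tcp_pos']-[*o,0];c,q=np.cos(yaw),np.sin(yaw);print(c*P[0]+q*P[1],-q*P[0]+c*P[1])
```

```text
{'time': 4.025, 'joints': array([-0.0581387 ,  0.29797186, -0.56624914,  0.70476025, -0.00350428,
        2.9310351 ]), 'qvel': array([ 0.00012482, -0.00100108, -0.00030377, -0.00074893,  0.00107603,
        0.0009422 ]), 'joint_torque': array([  2.66337454, -43.12414527,  25.11710644,  -0.16347426,
         1.66885536,   0.07704636]), 'tcp_pos': array([ 0.49695802, -0.03008662,  0.03227211]), 'tcp_rot': array([1.85791125e-03, 9.97095647e-01, 7.61339451e-02, 6.64669515e-04]), 'force': array([-0.4842621 , -6.13845744,  5.1801614 ]), 'moment': array([-1.05623724,  0.09844879,  0.03993666]), 'grasp_force': 38.81274104118347, 'grip_width': 0.02089051575086432}
-0.11373045952377224 -0.06962812953092024
```

Request:
{"method": "move_arm", "body": {
  "commands": [
    [[1,0.01,0.01,-0.14,0,0,0],[1,0.04,0.01,-0.27,0,0,0],[1,0.09,0.01,-0.4,0,0,0],[1,0.16,0.01,-0.52,0,0,0],[1,0.25,0.01,-0.63,0,0,0],[1,0.25,0.01,-0.63,0,0,0]]
  ]
}}

```text
time: 4.78
tcp_pos: [0.5162, -0.0271, 0.0822]
tcp_rot: [0.001, 0.997, 0.076, -0.0]
force: [-0.1, -5.4, -0.3]
grip_width: 0.0211
grasp_force: 43.8
```

Request:
{"method": "move_arm", "body": {
  "commands": [
    [[1,0.1,0,-0.1,0,0,0],[1,0.21,0,-0.17,0,0,0],[1,0.34,0,-0.23,0,0,0],[1,0.47,0,-0.27,0,0,0],[1,0.61,0,-0.29,0,0,0],[1,0.75,0,-0.29,0,0,0],[1,0.84,0,-0.28,0,0,0],[1,0.84,0,-0.28,0,0,0]]
  ]
}}

```text
time: 5.78
tcp_pos: [0.5814, -0.0171, 0.104]
tcp_rot: [0.001, 0.997, 0.076, -0.001]
force: [-3.1, -6.6, 1.2]
grip_width: 0.0211
grasp_force: 43.0
```

Run:
```python
from h import *
from cell import grab_frame
im=grab_frame('side'); cv2.imwrite('pics/side1.png',cv2.resize(im[140:280,240:430],None,fx=4,fy=4,interpolation=cv2.INTER_CUBIC))
o=[.5988,.0560];yaw=.1524
print(proj('side',inv2(o,yaw,[[.01,-.07,.046],[.0,-.07,.07],[-.05,-.07,.125]])).round(1).tolist())
```

```text
[[315.5, 192.0], [320.1, 183.1], [344.0, 162.8]]
```

View pics/side1.png

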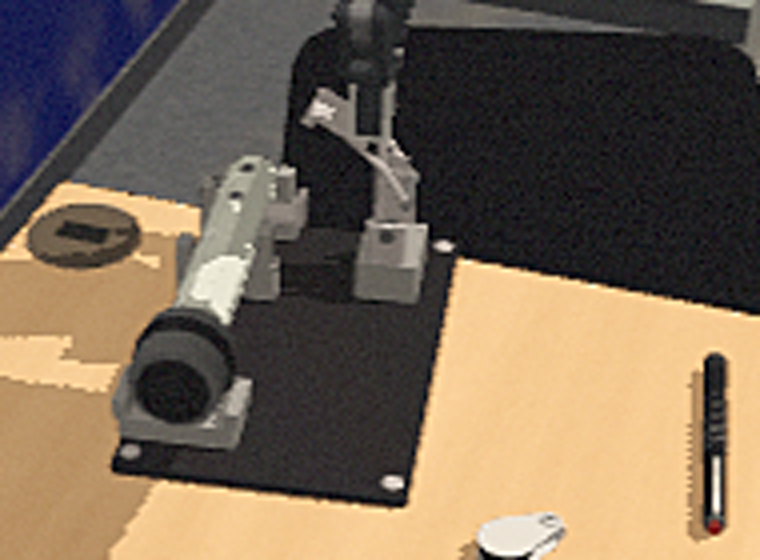

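The side crop shows the lever upright and held by the fingers. The hook is sprung up free at about (320,108) in the crop, and the arm is still in its cradle. I'll let go of the lever, rise, then turn to face the beam.

Request:
{"method": "move_arm", "body": {
  "commands": [
    [[-1,0,0,0,0,0,0],[-1,0,0,0,0,0,0],[-1,0,0,0,0,0,0],[-1,0,0,0,0,0,0],[-1,0,0,0,0,0,0],[-1,0,0,-0.4,0,0,0],[-1,0,0,-1,0,0,0],[-1,0,0,-1,0,0,0]]
  ]
}}

```text
time: 6.82
tcp_pos: [0.5853, -0.016, 0.1883]
tcp_rot: [0.0, 0.997, 0.076, 0.004]
force: [0.4, -0.7, -0.2]
grip_width: 0.0854
grasp_force: 0.0
```

Request:
{"method": "move_arm", "body": {
  "commands": [
    [[-1,0.5,-0.5,0,0,0,-0.1],[-1,0.94,-1,0,0,0,-0.5],[-1,0.94,-1,0,0,0,-0.5],[-1,0.94,-1,0,0,0,-0.5],[-1,0.94,-1,0,0,0,-0.5],[-1,0.94,-1,0,0,0,-0.5],[-1,0.94,-1,0,0,0,-0.5],[-1,0.94,-1,0,0,0,-0.5],[-1,0.94,-1,0,0,0,-0.5],[-1,0.94,-1,0,0,0,-0.5]]
  ],
  "squeeze": 20
}}

```text
time: 8.07
tcp_pos: [0.6441, 0.0745, 0.1831]
tcp_rot: [-0.0, 0.651, 0.759, -0.0]
force: [-0.4, 0.9, 0.1]
grip_width: 0.0855
grasp_force: 0.0
```

Run:
```python
from h import *
from cell import grab_frame
o=[.5988,.0560];yaw=.1524
s=sensors.state(); print(s['time'],s['tcp_pos'],s['joints'].round(2)); m=camera_model('wrist')
im=grab_frame('wrist')
L=inv2(o,yaw,[[.045,.06,.046],[.045,.1,.046],[.045,-.03,.06],[.031,.016,.046],[.059,.016,.046],[.045,-.1,.06],[-.12,-.07,.05]])
p=proj('wrist',L,m); print(p.round(1).tolist())
im2=im.copy()
for a in p: cv2.drawMarker(im2,tuple(int(round(v)) for v in a),(0,0,255),0,8,1)
cv2.imwrite('pics/w2.png',im2); cv2.imwrite('pics/w2raw.png',im)
print(cmd(inv2(o,yaw,[[.047,.016,.025]])[0],T=down(yaw)))
```

```text
8.075 [0.64408726 0.07448211 0.18314786] [0.12 0.43 0.   1.15 0.   1.53]
[[312.9, 169.3], [312.7, 116.0], [313.1, 289.1], [294.8, 226.6], [331.2, 226.6], [313.4, 364.5], [132.1, 321.8]]
(array([ 0.058, -0.007,  1.979]), array([-0., -0., -0.]))
```

View pics/w2.png

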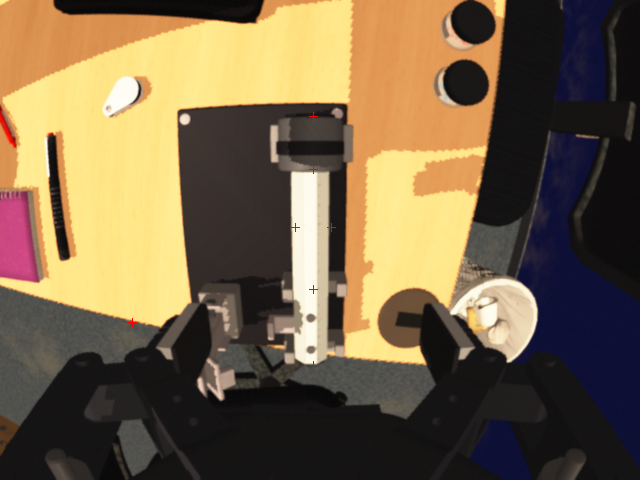

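The wrist view shows the beam between columns 291 and 329 at row 226, about 2 mm left of my prediction. The head starts at row 169, as predicted. I'll go down.

Request:
{"method": "move_arm", "body": {
  "commands": [
    [[-1,0.06,-0.04,0.5,0,0,0],[-1,0.06,-0.04,1,0,0,0],[-1,0.06,-0.04,1,0,0,0],[-1,0.06,-0.04,1,0,0,0]]
  ]
}}

```text
time: 8.62
tcp_pos: [0.6413, 0.0788, 0.1053]
tcp_rot: [0.0, 0.651, 0.759, 0.0]
force: [0.5, 0.6, 0.7]
grip_width: 0.0853
grasp_force: 0.0
```

Request:
{"method": "move_arm", "body": {
  "commands": [
    [[-1,0,0,0.4,0,0,0],[-1,0,0,0.7,0,0,0],[-1,0,0,0.98,0,0,0],[-1,0,0,0.98,0,0,0]]
  ]
}}

```text
time: 9.12
tcp_pos: [0.6407, 0.0787, 0.026]
tcp_rot: [-0.0, 0.651, 0.759, -0.0]
force: [-0.2, 0.5, 0.6]
grip_width: 0.0856
grasp_force: 0.0
```

Request:
{"method": "move_arm", "body": {
  "commands": [
    [[0.25,0,0,0,0,0,0],[0.25,0,0,0,0,0,0],[0.3,0,0,0,0,0,0],[0.35,0,0,0,0,0,0],[0.4,0,0,0,0,0,0],[0.45,0,0,0,0,0,0],[0.5,0,0,0,0,0,0],[0.6,0,0,0,0,0,0],[0.6,0,0,0,0,0,0]]
  ],
  "squeeze": 19
}}

```text
time: 10.25
tcp_pos: [0.6405, 0.0787, 0.0262]
tcp_rot: [0.0, 0.651, 0.759, -0.0]
force: [-3.8, -0.3, 6.1]
grip_width: 0.0273
grasp_force: 20.1
```

Request:
{"method": "move_arm", "body": {
  "commands": [
    [[0.6,0,0,0,0,0,0],[0.6,0,0.01,0,0,0,0],[0.6,0,0.03,-0.01,0,0,0],[0.6,0,0.03,-0.03,0,0,0],[0.6,0,0.03,-0.06,0,0,0],[0.6,0,0.03,-0.08,0,0,0],[0.6,0,0.03,-0.08,0,0,0],[0.6,0,0.03,-0.08,0,0,0]]
  ],
  "squeeze": 18
}}

```text
time: 11.25
tcp_pos: [0.643, 0.0792, 0.032]
tcp_rot: [-0.0, 0.651, 0.759, 0.0]
force: [-0.3, 0.0, -5.7]
grip_width: 0.0273
grasp_force: 20.1
```

Run:
```python
from h import *
import time
from cell import grab_frame
im=grab_frame('side'); cv2.imwrite('pics/side2.png',cv2.resize(im[140:280,230:420],None,fx=4,fy=4,interpolation=cv2.INTER_CUBIC))
for i in range(1):
    s=sensors.state(); q=rot(s['tcp_rot'])
    print(s['time'],s['tcp_pos'],s['grasp_force'],'F',q.inv().apply(s['force']).round(2),'M',q.inv().apply(s['moment']).round(3),s['force'])
```

```text
11.3 [0.6430311  0.07916095 0.03201901] 20.14122873544693 F [-0.01 -0.05  5.42] M [ 0.032  0.131 -0.041] [-0.05152204 -0.01736323 -5.41714095]
```

View pics/side2.png

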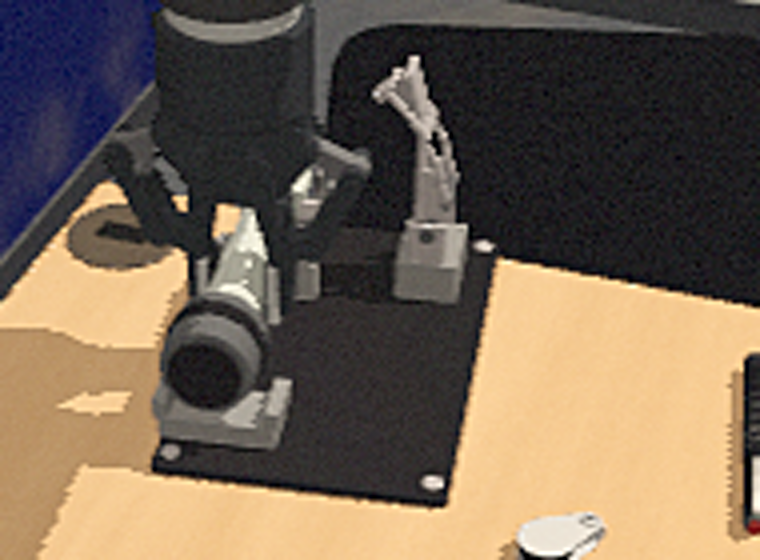

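The side crop shows the arm lifted slightly, with its head face at about (205,375) in the crop. The moment and the residual force put the balance point near y = -13 to -22. I'll set it back down and shift the grip about 33 mm toward the tail.

Request:
{"method": "move_arm", "body": {
  "commands": [
    [[0.6,0,0,0.03,0,0,0],[0.6,0,0,0.06,0,0,0],[0.6,0,0,0.08,0,0,0],[0.6,0,0,0.08,0,0,0],[0.3,0,0,0.08,0,0,0],[0.1,0,0,0.08,0,0,0],[0,0,0,0.08,0,0,0],[0,0,0,0.08,0,0,0],[0,-0.2,0,0.08,0,0,0],[0,-0.41,0,0.08,0,0,0],[0,-0.41,0,0.08,0,0,0]]
  ]
}}

```text
time: 12.68
tcp_pos: [0.6482, 0.0447, 0.0257]
tcp_rot: [0.0, 0.652, 0.758, -0.0]
force: [0.1, 0.5, 0.5]
grip_width: 0.0427
grasp_force: 0.0
```

Request:
{"method": "move_arm", "body": {
  "commands": [
    [[0.3,0,0,0,0,0,0],[0.35,0,0,0,0,0,0],[0.4,0,0,0,0,0,0],[0.5,0,0,0,0,0,0],[0.6,0,0,0,0,0,0],[0.6,0,0,0,0,0,0],[0.6,0,0,-0.03,0,0,0],[0.6,0,0,-0.06,0,0,0],[0.6,0,0,-0.09,0,0,0],[0.6,0,0,-0.12,0,0,0],[0.6,0,0,-0.12,0,0,0],[0.6,0,0,-0.12,0,0,0]]
  ]
}}

```text
time: 14.18
tcp_pos: [0.648, 0.0467, 0.0353]
tcp_rot: [-0.0, 0.651, 0.759, -0.0]
force: [0.4, 0.5, -6.6]
grip_width: 0.0278
grasp_force: 20.2
```

Run:
```python
from h import *
s=sensors.state(); q=rot(s['tcp_rot'])
print(s['time'],s['tcp_pos'],s['grasp_force'],'F',q.inv().apply(s['force']).round(2),'M',q.inv().apply(s['moment']).round(3))
o=[.5988,.0560];yaw=.1524
P=s['tcp_pos']-[*o,0];c,q=np.cos(yaw),np.sin(yaw);print(c*P[0]+q*P[1],-q*P[0]+c*P[1])
```

```text
14.175 [0.64795446 0.04669849 0.03526767] 20.226368308067322 F [0.47 0.46 6.64] M [ 0.012 -0.037 -0.042]
0.047172675094636254 -0.016655874533288734
```

Request:
{"method": "move_arm", "body": {
  "commands": [
    [[0.6,0,0,0.04,0,0,0],[0.6,0,0,0.08,0,0,0],[0.6,0,0,0.12,0,0,0],[0.6,0,0,0.12,0,0,0],[0.3,0,0,0.12,0,0,0],[0.15,0,0,0.12,0,0,0],[0.15,0,0,0.12,0,0,0],[0.15,0.06,0,0.12,0,0,0],[0.15,0.06,0,0.12,0,0,0]]
  ]
}}

```text
time: 15.3
tcp_pos: [0.6472, 0.0519, 0.0257]
tcp_rot: [-0.0, 0.651, 0.759, 0.0]
force: [0.3, 0.3, -0.7]
grip_width: 0.0361
grasp_force: 0.0
```

Request:
{"method": "move_arm", "body": {
  "commands": [
    [[0.3,0,0,0,0,0,0],[0.35,0,0,0,0,0,0],[0.4,0,0,0,0,0,0],[0.5,0,0,0,0,0,0],[0.6,0,0,0,0,0,0],[0.6,0,0,0,0,0,0],[0.6,0,0,-0.03,0,0,0],[0.6,0,0,-0.06,0,0,0],[0.6,0,0,-0.1,0,0,0],[0.6,0,0,-0.15,0,0,0],[0.6,0,0,-0.15,0,0,0],[0.6,0,0,-0.15,0,0,0]]
  ]
}}

```text
time: 16.8
tcp_pos: [0.6473, 0.0515, 0.0377]
tcp_rot: [0.0, 0.651, 0.759, 0.0]
force: [-0.5, 0.1, -6.5]
grip_width: 0.028
grasp_force: 20.4
```

Run:
```python
from h import *
from cell import grab_frame
s=sensors.state(); q=rot(s['tcp_rot'])
print(s['time'],s['tcp_pos'],s['grasp_force'],'F',q.inv().apply(s['force']).round(2),'M',q.inv().apply(s['moment']).round(3),s['joints'].round(2))
im=grab_frame('side'); cv2.imwrite('pics/side3.png',cv2.resize(im[140:280,230:420],None,fx=4,fy=4,interpolation=cv2.INTER_CUBIC))
o=[.5988,.0560];yaw=.1524
P=s['tcp_pos']-[*o,0];c,q=np.cos(yaw),np.sin(yaw);print(c*P[0]+q*P[1],-q*P[0]+c*P[1])
x=(c*P[0]+q*P[1])
print((proj('side',inv2(o,yaw,[[x,.1,.058],[x,.06,.058],[x,-.1,.058]]))-[230,140])*4)
```

```text
16.8 [0.6472748 0.051463  0.0377239] 20.379739701747894 F [ 0.19 -0.49  6.52] M [ 0.036 -0.05  -0.041] [ 0.08  0.54 -0.18  0.86 -0.    1.5 ]
0.04722419308750934 -0.011843413144222353
[[204.1565721  368.47405337]
 [222.7017861  320.11404438]
 [286.22957924 154.45380193]]
```

View pics/side3.png

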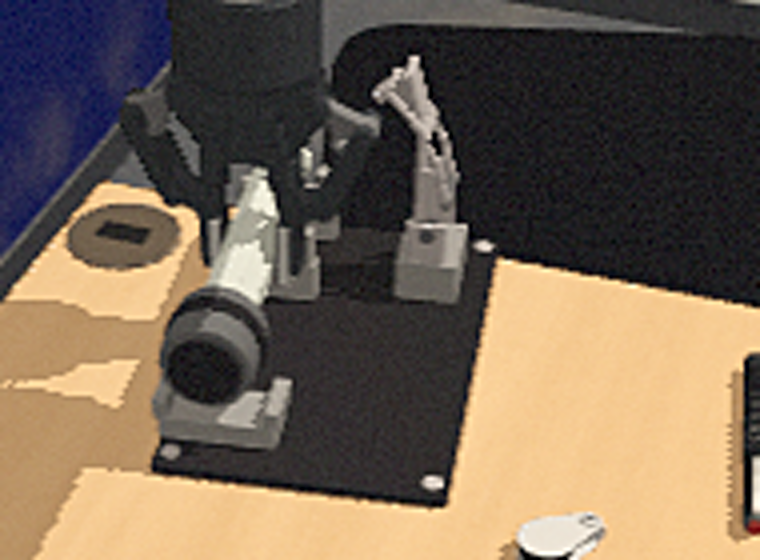

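The side crop shows the arm hanging level. Its head face is at about (204,367) in the crop, against (204,368) predicted for level. I'll lift it and carry it slowly.

Request:
{"method": "move_arm", "body": {
  "commands": [
    [[0.6,0,0,-0.06,0,0,0],[0.6,0,0,-0.16,0,0,0],[0.6,0,0,-0.3,0,0,0],[0.6,0,0,-0.45,0,0,0],[0.6,0,0,-0.6,0,0,0],[0.6,0,0,-0.75,0,0,0],[0.6,0,0,-0.85,0,0,0],[0.6,0,0,-0.9,0,0,0],[0.6,0,0,-0.9,0,0,0]]
  ]
}}

```text
time: 17.98
tcp_pos: [0.6474, 0.0514, 0.1098]
tcp_rot: [0.0, 0.651, 0.759, 0.0]
force: [-0.2, 0.1, -6.2]
grip_width: 0.0273
grasp_force: 20.4
```

Run:
```python
from h import *
from cell import grab_frame
s=sensors.state(); q=rot(s['tcp_rot']); p=s['tcp_pos']
print(s['time'],p,s['grasp_force'],'F',q.inv().apply(s['force']).round(2),'M',q.inv().apply(s['moment']).round(3))
im=grab_frame('side')
X=q.as_matrix()[:,0]; ax=p+[0,0,.0203]
pts=[ax+X*(y+.0118) for y in(.1,.06,-.1)]
P=proj('side',pts);print(P.round(1))
for a in P: cv2.drawMarker(im,tuple(int(round(v)) for v in a),(0,0,255),0,6,1)
cv2.imwrite('pics/side4.png',cv2.resize(im[90:280,200:420],None,fx=3,fy=3,interpolation=cv2.INTER_CUBIC))
print(cmd([.482,.372,p[2]],T=down(np.radians(86.2-90))))
```

```text
17.975 [0.64735665 0.05143514 0.10983811] 20.394145846366882 F [ 0.15 -0.17  6.22] M [0.031 0.01  0.027]
[[279.4 200.9]
 [284.3 189.2]
 [301.  149.6]]
(array([ 4.275e+00, -1.429e+00, -4.000e-03]), array([-0.  ,  0.  ,  0.07]))
```

View pics/side4.png

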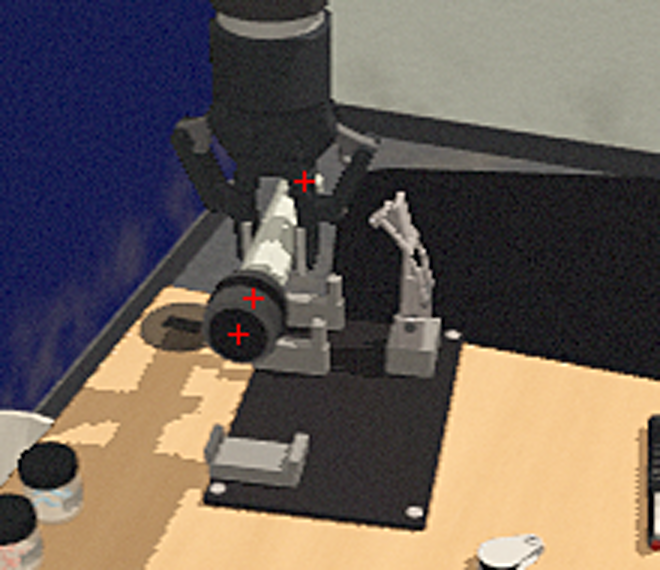

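The crop shows the arm level and clear of the cradle, with its head face at about (238,334) on the level prediction. The moment is about zero. Next is the carry.

Request:
{"method": "move_arm", "body": {
  "commands": [
    [[0.6,0.05,0,0,0,0,0],[0.6,0.2,0,0,0,0,0],[0.6,0.4,0,0,0,0,0],[0.6,0.6,0,0,0,0,0],[0.6,0.8,0,0,0,0,0],[0.6,1,0,0,0,0,0]]
  ]
}}

```text
time: 18.77
tcp_pos: [0.6349, 0.1319, 0.1098]
tcp_rot: [0.0, 0.651, 0.759, 0.0]
force: [0.1, -0.1, -5.9]
grip_width: 0.0273
grasp_force: 20.4
```

Request:
{"method": "move_arm", "body": {
  "commands": [
    [[0.6,0.2,-0.05,0,0,0,0],[0.6,0.4,-0.15,0,0,0,0],[0.6,0.6,-0.25,0,0,0,0],[0.6,0.8,-0.35,0,0,0,0]]
  ]
}}

```text
time: 19.27
tcp_pos: [0.5967, 0.1904, 0.1097]
tcp_rot: [-0.0, 0.651, 0.759, -0.0]
force: [-0.5, -0.4, -6.4]
grip_width: 0.0273
grasp_force: 20.4
```

Request:
{"method": "move_arm", "body": {
  "commands": [
    [[0.6,0.2,-0.09,0,0,0,0],[0.6,0.4,-0.18,0,0,0,0],[0.6,0.6,-0.27,0,0,0,0],[0.6,0.8,-0.36,0,0,0,0]]
  ]
}}

```text
time: 19.77
tcp_pos: [0.5589, 0.2493, 0.1097]
tcp_rot: [0.0, 0.651, 0.759, 0.0]
force: [-0.3, -0.9, -6.5]
grip_width: 0.0273
grasp_force: 20.4
```

Request:
{"method": "move_arm", "body": {
  "commands": [
    [[0.6,0.2,-0.09,0,0,0,0],[0.6,0.4,-0.18,0,0,0,0],[0.6,0.6,-0.27,0,0,0,0],[0.6,0.8,-0.36,0,0,0,0]]
  ]
}}

```text
time: 20.27
tcp_pos: [0.5206, 0.3082, 0.1097]
tcp_rot: [0.0, 0.651, 0.759, 0.0]
force: [0.5, 0.3, -5.7]
grip_width: 0.0275
grasp_force: 20.4
```

Request:
{"method": "move_arm", "body": {
  "commands": [
    [[0.6,0.2,-0.09,0,0,0,0],[0.6,0.4,-0.18,0,0,0,0.01],[0.6,0.6,-0.27,0,0,0,0.03],[0.6,0.75,-0.34,0,0,0,0.05],[0.6,0.85,-0.36,0,0,0,0.07],[0.6,0.87,-0.36,0,0,0,0.07],[0.6,0.87,-0.36,0,0,0,0.07]]
  ]
}}

```text
time: 21.15
tcp_pos: [0.4821, 0.3717, 0.1097]
tcp_rot: [0.0, 0.73, 0.683, -0.0]
force: [-0.9, -0.4, -6.7]
grip_width: 0.0276
grasp_force: 20.5
```

Run:
```python
from h import *
from cell import grab_frame
s=sensors.state(); q=rot(s['tcp_rot']); p=s['tcp_pos']
print(s['time'],p,s['grasp_force'],'F',q.inv().apply(s['force']).round(2),'M',q.inv().apply(s['moment']).round(3))
im=grab_frame('side'); raw=im.copy()
X=q.as_matrix()[:,0]; ax=p+[0,0,.0203]
pts=[ax+X*(y+.0118) for y in(.1,.06,-.1)]
g=[np.r_[a[:2],.02] for a in pts]   # landing footprint
tc=np.array([.468,.3854]); u=np.array([-.998,.066]); v=np.array([-.066,-.998])
tr=[np.r_[tc+u*a+v*b,.022] for a in(-.1095,.1095) for b in(-.1375,.1375)]
for L,col in((pts,(0,0,255)),(g,(0,255,0)),(tr,(255,255,0))):
    for a in proj('side',L): cv2.drawMarker(im,tuple(int(round(x)) for x in a),col,0,6,1)
cv2.imwrite('pics/side5.png',im[160:480,160:480][:, :].repeat(1,0) if 0 else cv2.resize(im[180:480,180:480],None,fx=2,fy=2))
print(cmd([.482,.372,p[2]],T=down(np.radians(86.2-90))))
```

```text
21.15 [0.48211391 0.37171804 0.1096522 ] 20.45123040676117 F [-0.48 -0.89  6.68] M [0.04  0.031 0.002]
(array([ 0.006, -0.003,  0.   ]), array([ 0.,  0., -0.]))
```

View pics/side5.png

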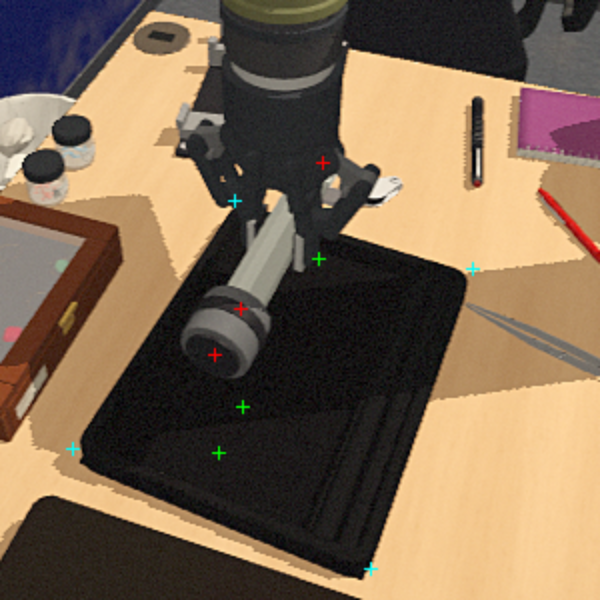

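The picture shows the arm level over the tray. The landing footprint runs from head (219,453) to tail (318,259), inside the rims and left of the ring rolls. I'll lower it with a slight tail-down pitch so that head and tail touch together.

Request:
{"method": "move_arm", "body": {
  "commands": [
    [[0.6,0,0,0.06,0,0,0],[0.6,0,0,0.18,0,0,0],[0.6,0,0,0.32,0,0,0],[0.6,0,0,0.46,0,0.005,0],[0.6,0,0,0.6,0,0.01,0],[0.6,0,0,0.74,0,0.015,0],[0.6,0,0,0.85,0,0.02,0],[0.6,0,0,0.95,0,0.02,0],[0.6,0,0,1,0,0.02,0],[0.6,0,0,1,0,0.02,0]]
  ]
}}

```text
time: 22.45
tcp_pos: [0.4821, 0.3717, 0.0295]
tcp_rot: [-0.021, 0.73, 0.683, 0.023]
force: [0.1, -0.0, -5.9]
grip_width: 0.0275
grasp_force: 20.4
```

Request:
{"method": "move_arm", "body": {
  "commands": [
    [[0.6,0,0,0.06,0,0,0],[0.6,0,0,0.11,0,0,0],[0.6,0,0,0.15,0,0,0],[0.6,0,0,0.19,0,0,0],[0.6,0,0,0.22,0,0,0],[0.6,0,0,0.25,0,0,0],[0.6,0,0,0.25,0,0,0]]
  ]
}}

```text
time: 23.32
tcp_pos: [0.4821, 0.3728, 0.0095]
tcp_rot: [-0.021, 0.73, 0.683, 0.023]
force: [-0.4, 0.2, -5.5]
grip_width: 0.0275
grasp_force: 20.4
```

Request:
{"method": "move_arm", "body": {
  "commands": [
    [[0.6,0,0,0.015,0,0,0],[0.6,0,0,0.025,0,0,0],[0.6,0,0,0.025,0,0,0]]
  ]
}}

```text
time: 23.7
tcp_pos: [0.4823, 0.373, 0.0077]
tcp_rot: [-0.021, 0.73, 0.683, 0.023]
force: [-1.1, -0.2, -5.6]
grip_width: 0.0278
grasp_force: 20.5
```

Request:
{"method": "move_arm", "body": {
  "commands": [
    [[0.6,0,0,0.01,0,0,0],[0.6,0,0,0.015,0,0,0],[0.6,0,0,0.015,0,0,0]]
  ]
}}

```text
time: 24.08
tcp_pos: [0.4822, 0.3731, 0.0065]
tcp_rot: [-0.021, 0.73, 0.683, 0.023]
force: [-0.5, 0.4, -6.2]
grip_width: 0.0277
grasp_force: 20.5
```

Request:
{"method": "move_arm", "body": {
  "commands": [
    [[0.6,0,0,0.01,0,0,0],[0.6,0,0,0.012,0,0,0],[0.6,0,0,0.012,0,0,0]]
  ]
}}

```text
time: 24.45
tcp_pos: [0.4823, 0.3731, 0.0056]
tcp_rot: [-0.021, 0.73, 0.683, 0.023]
force: [0.1, -0.8, -6.1]
grip_width: 0.0271
grasp_force: 20.5
```

Request:
{"method": "move_arm", "body": {
  "commands": [
    [[0.6,0,0,0.01,0,0,0],[0.6,0,0,0.012,0,0,0],[0.6,0,0,0.012,0,0,0]]
  ]
}}

```text
time: 24.82
tcp_pos: [0.4824, 0.3732, 0.0051]
tcp_rot: [-0.021, 0.73, 0.683, 0.023]
force: [-2.6, -2.0, 1.5]
grip_width: 0.0275
grasp_force: 25.1
```

Request:
{"method": "move_arm", "body": {
  "commands": [
    [[0.6,0,0,0.01,0,0,0],[0.6,0,0,0.01,0,0,0]]
  ]
}}

```text
time: 25.08
tcp_pos: [0.4824, 0.3732, 0.005]
tcp_rot: [-0.021, 0.73, 0.683, 0.023]
force: [-4.1, -4.3, 9.8]
grip_width: 0.0278
grasp_force: 29.2
```

Contact has raised the grip reading, so I'm backing off 1 mm right away and then opening.

Request:
{"method": "move_arm", "body": {
  "commands": [
    [[0.6,0,0,-0.022,0,0,0],[0.6,0,0,-0.022,0,0,0]]
  ]
}}

```text
time: 25.32
tcp_pos: [0.4824, 0.3732, 0.0053]
tcp_rot: [-0.021, 0.73, 0.683, 0.023]
force: [0.5, 0.5, -5.1]
grip_width: 0.0276
grasp_force: 21.6
```

Request:
{"method": "move_arm", "body": {
  "commands": [
    [[0.34,0,0,0,0,0,0],[0.3,0,0,0,0,0,0],[0.2,0,0,0,0,0,0],[0.1,0,0,0,0,0,0],[0,0,0,0,0,0,0],[-0.2,0,0,0,0,0,0],[-0.2,0,0,0,0,0,0],[-0.2,0,0,0,0,0,0]]
  ]
}}

```text
time: 26.32
tcp_pos: [0.4823, 0.3732, 0.0056]
tcp_rot: [-0.021, 0.73, 0.683, 0.023]
force: [-0.6, 0.6, -1.0]
grip_width: 0.0515
grasp_force: 0.0
```

Request:
{"method": "move_arm", "body": {
  "commands": [
    [[-0.2,0,0,-0.2,0,0,0],[-0.2,0,0,-0.5,0,0,0],[-0.2,0,0,-1,0,0,0],[-0.2,0,0,-1,0,0,0]]
  ]
}}

```text
time: 26.82
tcp_pos: [0.4846, 0.3698, 0.0901]
tcp_rot: [-0.021, 0.73, 0.683, 0.027]
force: [0.3, 0.3, -0.5]
grip_width: 0.0509
grasp_force: 0.0
```

Request:
{"method": "move_arm", "body": {
  "commands": [
    [[-0.2,-0.5,0,-1,0,0,0],[-0.2,-1,0,-1,0,0,0],[-0.2,-1,0,-1,0,0,0],[-0.2,-1,0,-1,0,0,0]]
  ]
}}

```text
time: 27.32
tcp_pos: [0.4763, 0.2835, 0.1603]
tcp_rot: [-0.022, 0.73, 0.682, 0.023]
force: [1.2, 0.1, -0.5]
grip_width: 0.0513
grasp_force: 0.0
```

Run:
```python
from h import *
from cell import grab_frame
s=sensors.state(); print(s['time'],s['tcp_pos'],s['force'])
im=grab_frame('side'); cv2.imwrite('pics/side6.png',im)
```

```text
27.325 [0.47630623 0.28349264 0.16031507] [ 1.23011676  0.09461393 -0.49031472]
```

View pics/side6.png

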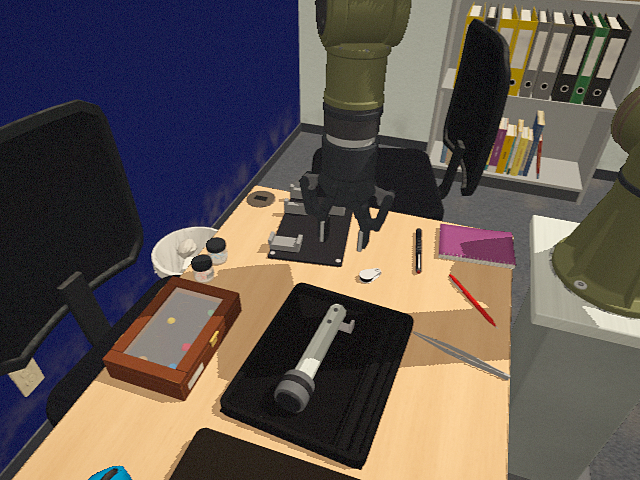

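The arm lies flat inside the tray, with its head at (291,393), its tail at (338,308) and its catch short of the rolls. The bystanders have not moved, so I'm handing the job in.

```bash
python3 -c "
from cell import workorder; print(workorder.finish_job())"
```

```text
the job is handed in; nothing more can be done
None
```

The job is handed in: the latch is open with its hook free, and the arm lies flat on the tray's open floor with the loupe, penlight and jars unmoved. However, the grip reading exceeded the 20 N limit: 20.1–20.5 N while carrying, and briefly 29 N as it touched down, before I backed off and released.

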